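# Zero the focus ratchet of the bench lens, then raise it five clicks and hold

### The arm

A 6-joint arm with a two-finger parallel gripper is mounted at the origin on a cart in front of the work surface, level with it; the furniture and walls round the work are solid. World frame = base frame: x ahead of the robot, y to its left, z up, the work surface at z = 0. Lengths are in m, angles in degrees, forces in N, time in s.
With the tool pointing down it reaches from about 0.325 to 0.9 m from the base axis. Payload 3.5 kg.
Tool frame: the origin (TCP) lies at the very end of the fingers, on their centre line; the grasp point (between the pads) lies 19 mm behind it; y points along the fingers, z is the direction in which the jaws open and shut, and the axes are right-handed (so a half turn about y gives the same grasp; the last joint's range is limited). The gripper opens to 85 mm and grips with 20 to 120 N. Pads are 22 mm wide; open, the fingers measure 114 mm over their backs; the gripper's body (76 mm by 85 mm) begins 54 mm behind the grasp point. The pads swing forward as they close: fully open they stand 13 mm farther back than shut.
Start: joints at [-69.064, 15.837, -1.513, 72.651, 0, 84.076], TCP at [0.282, -0.558, 0.231] pointing down, gripper open.
Joint ranges: [-178.77, 178.77], [-48.84, 107.48], [-61.69, 71.31], [-111.58, 123.2], [-90, 87.43], [-180, 180]. Speed limits (degrees/s): [147.25, 147.25, 180, 180, 180, 180].

### API

Orientations are given as a 3x3 rotation matrix whose columns are the frame's x, y, z axes.
In Python, from cell import state, imaging, manip gives the robot as it stands.
- The arm moves only by the tool arm_command, never from a script. Its argument "motion" is a list of rows, each a list of 5 numbers: the shift along the world's x, y, z in cm, then the turn about the world's z in degrees, then the finger opening in cm, from 0 to 8.54. A call has 1 to 8 rows; each row shifts and turns the pose as measured when the row begins; what a row does not reach is not made up. A row lasts 1/12 s, in which the tool goes at most 41.7 mm and 7.16 degrees, less where a joint would pass 70% of its speed; a pose out of reach is approached as far as the arm can. A call is refused whole if a number of a shift passes 4.17 or a number of a turn 7.16, either way. A call with a gripper value outside its range is refused whole. The fingers move at their own pace and stop on an object; "force" is the grip in N (left out, the last holds). Time passes only in rows, so rows that do not move let the fingers close. It gives the time, the measured TCP pose, the force and the opening at its end, in the units of the state.
- state(): the state, without advancing time (a new reading comes with each control period).
- imaging.grab_frame(name): name is "scene" or "top" or "wrist"; returns (picture, depth): 480x640x3 uint8, red, green, blue; 480x640 float32, m along the optical axis (not along the pixel's ray), 0 where there is no reading.
- imaging.calibration(name): a dict with "K" (3x3 intrinsics, pixels), "camera_from_world" (4x4, takes a point from world to camera coordinates); the wrist camera has in their place "mount" (4x4, takes a point from camera to tool coordinates, whose origin is the TCP and whose axes are the tool frame's). Camera axes: x right, y down, z forward; pixel columns grow to the right and rows downward; lengths in m; the calibration is good to about 2 mm. A picture is of the moment at which its call begins: read the wrist's pose just before it. calibration takes no time and is no camera call.
- manip.close_job(): hands the job in, once; it reports no verdict.
Trained networks look in the newest picture that a camera, given by its name, has taken for a name from the list of things; names that differ only in an ending like _2 or _b are one class to them, and where a whole thing is asked for, a point or a joint stands for the part that bears it (a point fixed in the world has none). Each returns a list of dicts, best first, with "p" (0 to 1); they miss things now and then, are a little off and sometimes report something else, mostly with a low value. They report only what shows in the picture. A call takes as long as a camera call.
- imaging.boxes_of(target, camera): "pixel" ([column, row] in pixels, amid what is visible of it).
- imaging.tip_of(target, camera): "pixel" ([column, row] in pixels: a listed point, or the origin of a listed thing).
The state is a dict: "time_s": time; "qpos": joint angles; "joint_velocities": joint speeds; "joint_torque": joint torques, N m; "tcp_pos": TCP position; "ee_rot": TCP orientation; "force": force on the tool from outside, world axes, zero at the start; "ft_torque": the same for the moment, N m; "opening": opening from 0.0 (shut) to 1.0 (fully open).
Only numpy, scipy, OpenCV 4.12 (cv2) and the standard library are available. Lean on these libraries where they do the work, as an engineer would, in place of code of your own. Each camera call takes 0.05 s, during which the arm holds its last target. There are 200 camera calls.

### The job

Zero the bench magnifier stand: press its green release plunger down to its stop and keep it down until the red-handled lever has sprung back to zero, then let the plunger come up. Then take the red handle and swing the lever counter-clockwise (seen from above) exactly five clicks, never as far as a sixth, so that the lens rises to its viewing height, and finish while still holding the handle there. Leave the leather sample under the lens and the jar and spool beside the stand where they are.

Things in the scene. Friction and masses are not known exactly. Their poses are not given: they have to be found in the camera images.
- focus_stand: Grey magnifier stand fixed to the worktop: foot 270 x 165 x 10 mm (middle 40 mm along +x from the origin), housing 168 x 150 mm (middle 12 mm along +x) up to 42 mm high. Origin on the worktop below the lever's axis; +x runs from lever side to lens side, z up. The lever at zero points at 145 degrees from +x, counter-clockwise from above.
- lever_axis (a point): Point on the lever's upright turning axis, 50 mm above the worktop. White marks on the housing round the wheel show clicks 0 to 9 (long marks at 0 and 5), counter-clockwise from above. Click force at the handle: about 2 N just after a click, rising to about 7 N, with a sudden drop as the click passes.
- lever_handle (a point): Upright red round peg, 16 mm thick, at the end of the lever, 88 mm from the turning axis. The point is on the peg's axis 87 mm above the worktop; the peg can be grasped from 64 mm (below is the lever's eye, 22 mm across, and bar, 14 mm wide) up to its top at 110 mm. Its attitude turns with the lever.
- focus_lever (a joint): Ratchet lever angle, rad: 0 at zero (end stop), growing counter-clockwise from above, up to 1.45. One click every 9 degrees (0.157 rad, 14 mm at the handle), felt within 0.03 before each multiple of 0.157; the pawl then stops it going back (within 0.015). A spring (0.12 to 0.2 N m) returns it to zero in about 1 s while the plunger is down. Starts one to three clicks up.
- plunger_top (a point): Centre of the top of the green release plunger's round head, 30 mm across, 76 mm above the worktop when up. Moves down with it.
- release (a joint): How far the plunger is pressed, m: 0 fully up, 0.010 at its stop; 6 N (up) to 10 N (at the stop). It carries the pawl, which is clear of the teeth from about 0.006; as the lever turns the plunger bobs down up to 0.005 at each click. At rest at a click it reads up to 0.002.
- lens_centre (a point): Centre of the black-rimmed round lens, 67 mm across, 12 mm thick, held over the sample by a carriage on a column (12 mm thick, top 120 mm above the worktop) at the stand's far left. Geared to the lever: rises 25 mm per rad.
- sample_centre (a point): Bystander: brown leather block 41 x 62 x 22 mm lying loose on the white stage under the lens; the point is its centre. Leave it.
- jar_centre (a point): Bystander: small jar of blue-violet pigment with a white lid, 48 mm across, 58 mm tall, standing loose near the right side of the stand; the point is its centre. Leave it.
- spool_centre (a point): Bystander: wooden thread spool, 39 mm across, 58 mm tall, standing loose near the left side of the stand; the point is its centre. Leave it.

How it is judged (in metres and radians):
On the way, in this order (a step that is already met when the one before it is completed fails the run):
1. the plunger is pressed to its stop and the lever has sprung back to zero (value of joint release above 0.0085 m and value of joint focus_lever below 0.05 rad), for 0.1 s.
2. the plunger is up again with the lever still at zero (value of joint release below 0.004 m and value of joint focus_lever below 0.08 rad and contact force between the fingers and release below 0.1 N), for 0.1 s.
3. the lever has passed the fifth click (value of joint focus_lever above 0.7554 rad and value of joint release below 0.004 m), for 0.2 s.
At the end, for the whole second after the job is handed in: The lever stands at rest at its fifth click (0.755 to 0.905 rad, the pawl not yet at the sixth), the plunger is up (pressed less than 4.5 mm), the fingers still hold the lever with more than 1 N, and the sample, jar and spool are within 15 mm of where they stood (value of joint focus_lever between 0.7554 and 0.905 rad and velocity of joint focus_lever between -0.05 and 0.05 rad/s and value of joint release below 0.0045 m and contact force between the fingers and focus_lever above 1 N and distance of each of jar_centre, spool_centre, sample_centre from where it was at the start of the episode below 0.015 m); the arm keeps its last pose, push and grip.
It fails at once if the lever goes on to the sixth click (value of joint focus_lever above 0.915 rad).
It fails at once if a bystander is knocked away or over (distance of any of jar_centre, spool_centre, sample_centre from where it was at the start of the episode above 0.02 m or angle between any of jar_centre, spool_centre, sample_centre's own z axis and vertical above 0.5 rad).
It also fails if it takes over 59 s, if anything falls off the work surface, if the arm or the gripper's body presses on something with over 40 N, if the wrist force passes 120 N, or if a joint passes its speed limit or range.

## Working session

There is one attempt and no reset: what is moved stays moved. The work goes in short steps, Python scripts to look and compute and a tool call to move; the robot and the scene stay as the last step left them, time stands still between calls to the robot, and variables do not carry over. Pictures are saved under pics/ and viewed, about 8 in all and at most 12, crops included, and the job is handed in when it is done.

Besides the shell and the picture viewer there is one more tool, called after "Request:" by a JSON object that holds its "name" and its "arguments", one argument or row to a line. arm_command: Moves the arm, as the interface text tells. Its arguments: {"type":"object","properties":{"motion":{"type":"array","items":{"type":"array","items":{"type":"number"}}},"force":{"type":"number"}},"required":["motion"]}

```bash
mkdir -p pics
cat > h.py <<'E'
from cell import state, imaging, manip
import numpy as np, cv2
def look(cam,names,save=None):
    s=state(); im,d=imaging.grab_frame(cam); c=imaging.calibration(cam); K=np.array(c["K"])
    if cam=="wrist":
        T=np.eye(4);T[:3,:3]=np.array(s["ee_rot"]);T[:3,3]=s["tcp_pos"];W=T@np.array(c["mount"])
    else: W=np.linalg.inv(np.array(c["camera_from_world"]))
    out={}
    for n,z in names.items():
        r=imaging.tip_of(n,cam)
        for q in r[:2]:
            u,v=q["pixel"]; ray=W[:3,:3]@np.linalg.inv(K)@[u,v,1]; o=W[:3,3]
            P=o+ray*(z-o[2])/ray[2]
            dd=d[int(np.clip(v,0,479)),int(np.clip(u,0,639))]
            print(cam,n,"p%.2f"%q["p"],np.round([u,v],1),"plane",np.round(P,4),"depth",np.round(o+ray*dd,4))
    if save: cv2.imwrite("pics/"+save,im[:,:,::-1])
    return im,d,K,W
N={"focus_stand":0,"lever_axis":.05,"lever_handle":.087,"plunger_top":.076,"lens_centre":.1,"jar_centre":.029,"spool_centre":.029,"sample_centre":.025}
E
python3 - <<'E'
from h import *
print(state())
look("top",N,"top.png");look("scene",N,"scene.png")
E
```

```text
{'time_s': 0.0, 'qpos': array([-6.90633261e+01,  1.58790402e+01, -1.59882933e+00,  7.26503869e+01,
        1.37722496e-03,  8.40755064e+01]), 'joint_velocities': array([ 0.04456679,  0.03123585, -0.05277223,  0.02097925,  0.04439754,
       -0.06927745]), 'joint_torque': array([-7.49082828e-04, -4.45513558e+01,  2.95201099e+01,  1.62728084e-02,
       -6.23192318e-05,  4.78042438e-06]), 'tcp_pos': array([ 0.28210857, -0.55683076,  0.23014311]), 'ee_rot': array([[-8.92104075e-01, -7.77444666e-04,  4.51829298e-01],
       [-4.51829895e-01,  2.09929017e-03, -8.92101642e-01],
       [-2.54961137e-04, -9.99997494e-01, -2.22405805e-03]]), 'force': array([-0.10607045, -1.00840621,  0.67134774]), 'ft_torque': array([-0.00502264, -0.0089523 ,  0.03443371]), 'opening': 0.9998915732958294}
top focus_stand p0.77 [383.5 250.8] plane [0.5835 0.1123 0.    ] depth [0.5735 0.1182 0.0626]
top lever_axis p0.79 [382.5 249.9] plane [0.5774 0.1191 0.05  ] depth [0.5741 0.121  0.0706]
top lever_axis p0.23 [385.3 250.4] plane [0.5764 0.1132 0.05  ] depth [0.5739 0.1148 0.0659]
top lever_handle p0.97 [384.6 
[... 811 characters left out ...]
5432 0.1644 0.0422]
scene lever_handle p0.82 [402.3 229. ] plane [0.5097 0.1105 0.087 ] depth [0.5007 0.1234 0.0969]
scene plunger_top p0.51 [370.8 197.9] plane [0.6409 0.0477 0.076 ] depth [0.642  0.0464 0.075 ]
scene lens_centre p0.65 [308.8 199.8] plane [0.6934 0.1762 0.1   ] depth [0.7259 0.147  0.0755]
scene lens_centre p0.61 [370.6 227.7] plane [0.5401 0.1653 0.1   ] depth [0.5736 0.1241 0.0663]
scene jar_centre p0.80 [420.3 205.9] plane [ 0.594  -0.0703  0.029 ] depth [ 0.5767 -0.0434  0.0469]
scene spool_centre p0.90 [297.6 274.9] plane [0.5968 0.2934 0.029 ] depth [0.5716 0.3146 0.055 ]
scene sample_centre p0.53 [314.  219.8] plane [0.7202 0.138  0.025 ] depth [0.7097 0.1476 0.0338]
```

Run:
```python
import cv2
a=cv2.imread("pics/top.png")[130:330,250:520]; b=cv2.imread("pics/scene.png")[130:330,240:480]
cv2.imwrite("pics/c.png",cv2.vconcat([cv2.resize(a,(400,296),interpolation=2),cv2.resize(b,(400,300),interpolation=2)]) if 0 else cv2.hconcat([cv2.resize(a,(400,300),interpolation=2),cv2.resize(b,(400,300),interpolation=2)]))
```

```text
(no output)
```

View pics/c.png

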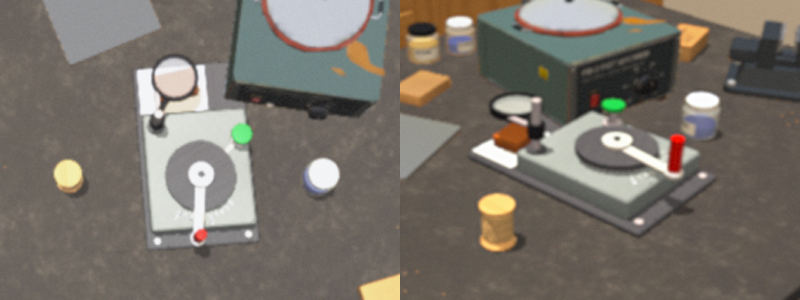

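The crop shows the stand with the handle pointing towards the robot. The plunger is at top-image (412,215), close to the green device behind it, so I'm checking clearance there.

Run:
```python
from h import *
for cam in("top","scene"):
    im,d,K,W=look(cam,{})
    v,u=np.mgrid[:480,:640]; P=(np.linalg.inv(K)@np.stack([u,v,np.ones_like(u)]).reshape(3,-1))*d.reshape(-1)
    P=(W[:3,:3]@P).T+W[:3,3]; P=P[d.reshape(-1)>0]
    # height map, 2cm cells, x .60-.80, y -.08...20
    print(cam,"rows x .46...80 ; cols y .20..-.10 max z mm")
    for x in np.arange(.46,.80,.02):
        print("%.2f"%x,[int(1000*max(P[(abs(P[:,0]-x)<.01)&(abs(P[:,1]-y)<.01)][:,2],default=0)) for y in np.arange(.20,-.11,-.02)])
    p=im.astype(int)
    for nm,m in (("green",(p[...,1]>p[...,0]+60)&(p[...,1]>p[...,2]+40)),("red",(p[...,0]>p[...,1]+90)&(p[...,0]>p[...,2]+90))):
        n,l,st,c=cv2.connectedComponentsWithStats(m.astype(np.uint8))
        for i in range(1,n):
            if st[i,4]>25: print(nm,st[i],c[i])
```

```text
top rows x .46...80 ; cols y .20..-.10 max z mm
0.46 [5, 4, 4, 5, 5, 6, 4, 5, 5, 6, 5, 7, 4, 4, 5, 4]
0.48 [5, 14, 14, 15, 111, 10, 4, 6, 6, 4, 4, 5, 5, 5, 4, 4]
0.50 [8, 44, 41, 37, 112, 58, 18, 20, 15, 11, 5, 5, 5, 4, 6, 5]
0.52 [12, 44, 46, 46, 66, 47, 45, 46, 45, 11, 4, 7, 5, 5, 5, 6]
0.54 [13, 45, 46, 63, 66, 61, 61, 47, 47, 9, 8, 4, 5, 4, 7, 5]
0.56 [13, 48, 63, 61, 71, 65, 64, 62, 47, 6, 4, 6, 51, 60, 47, 5]
0.58 [15, 48, 62, 66, 73, 70, 62, 59, 49, 5, 6, 6, 62, 65, 62, 5]
0.60 [35, 48, 63, 63, 70, 69, 62, 59, 48, 4, 4, 4, 62, 64, 60, 8]
0.62 [40, 46, 61, 62, 63, 61, 63, 79, 76, 5, 4, 5, 4, 39, 4, 6]
0.64 [45, 89, 82, 52, 59, 61, 73, 79, 78, 4, 4, 4, 7, 4, 6, 5]
0.66 [44, 124, 89, 47, 46, 47, 47, 80, 44, 5, 6, 6, 62, 64, 4, 3]
0.68 [41, 82, 85, 85, 46, 44, 46, 46, 42, 5, 7, 122, 122, 121, 123, 126]
0.70 [17, 86, 84, 84, 83, 17, 122, 125, 124, 122, 124, 124, 125, 126, 125, 124]
0.72 [20, 85, 80, 80, 83, 18, 123, 124, 125, 125, 124, 124, 126, 126, 126, 127]
0.74 [17, 83, 85, 86, 89, 19, 122, 123, 124, 124, 124, 130, 135, 130, 129, 129]
0.76 [4, 11, 79, 78, 15, 13, 92, 124, 127, 
[... 1053 characters left out ...]
5, 42, 0, 0, 120, 123, 122, 122, 122]
0.70 [15, 83, 82, 81, 82, 14, 121, 122, 122, 122, 122, 122, 123, 122, 122, 122]
0.72 [16, 83, 79, 79, 83, 15, 122, 122, 122, 122, 122, 123, 122, 124, 126, 126]
0.74 [16, 82, 82, 82, 82, 0, 121, 123, 123, 123, 123, 128, 132, 131, 128, 126]
0.76 [9, 13, 82, 81, 0, 0, 89, 123, 123, 128, 135, 139, 138, 139, 138, 131]
0.78 [2, 3, 2, 3, 2, 1, 0, 123, 123, 134, 140, 145, 145, 145, 141, 135]
green [146  40  57  13 373] [172.47453083  45.8310992 ]
green [361 195  15  10 116] [367.68965517 199.32758621]
green [534 199  13  34 111] [540.10810811 215.86486486]
red [402 219   9  26 165] [405.26666667 230.66060606]
red [ 36 306   9  11  27] [ 40.55555556 310.03703704]
```

Request:
{"name": "arm_command", "arguments": {
  "motion": [
    [1.9,3.3,0.2,6.8,0],
    [1.9,3.3,0.2,6.8,0],
    [1.9,3.3,0.2,6.8,0],
    [1.9,3.3,0,6.8,0],
    [1.9,3.3,0,6.8,0],
    [1.9,3.3,0,6.8,0],
    [1.9,3.3,0,6.8,0],
    [1.9,3.3,0,6.8,0]
  ]
}}

```text
time_s: 1.67
tcp_pos: [0.4354, -0.2913, 0.2378]
ee_rot: [[-0.123, 0.006, 0.992], [-0.992, -0.005, -0.123], [0.004, -1.0, 0.007]]
force: [0.4, -0.4, -0.8]
opening: 0.001
```

```bash
python3 -c "
from h import *
s=state();print(s['qpos'],s['tcp_pos'],s['ee_rot'][:,2],s['time_s'],s['opening'])"
```

```text
[-4.08660667e+01  5.05098450e+00 -1.37872005e+01  7.07140246e+01
  1.75922188e-02  5.61767810e+01] [ 0.43535933 -0.29126052  0.23778187] [ 0.99243452 -0.12259411  0.00666357] 1.6667 0.0013242531039270216
```

Request:
{"name": "arm_command", "arguments": {
  "motion": [
    [1.7,3.7,0,6.8,0],
    [1.7,3.7,0,6.8,0],
    [1.7,3.7,0,6.8,0],
    [1.7,3.7,0,6.8,0],
    [1.7,3.7,0,6.8,0],
    [1.7,3.7,0,6.8,0],
    [1.7,3.7,0,6.8,0],
    [1.7,3.7,0,6.8,0]
  ]
}}

```text
time_s: 2.33
tcp_pos: [0.5731, 0.0126, 0.2403]
ee_rot: [[0.767, 0.015, 0.641], [-0.641, 0.003, 0.767], [0.009, -1.0, 0.011]]
force: [1.4, -0.9, -0.8]
opening: -0.005
```

Request:
{"name": "arm_command", "arguments": {
  "motion": [
    [1.5,3,0,6.8,0],
    [1,1.5,0,4,0],
    [0,0,0,0,0],
    [0,0,0,0,0]
  ]
}}

```text
time_s: 2.67
tcp_pos: [0.6016, 0.0685, 0.2405]
ee_rot: [[0.885, 0.016, 0.465], [-0.465, 0.008, 0.885], [0.011, -1.0, 0.015]]
force: [0.1, -0.6, 0.2]
opening: -0.001
```

Run:
```python
from h import *
s=state();print(s['qpos'],s['tcp_pos'],s['ee_rot'][:,2],s['time_s'],s['opening'])
look("wrist",N,"w1.png")
```

```text
[ 0.15980591 12.92923699 -4.1558154  71.9772707   0.46070068 27.88247339] [0.60157287 0.06851957 0.24046178] [0.46501344 0.88518058 0.01475942] 2.6667 -0.0012595302179635604
wrist focus_stand p0.58 [347.7 168.1] plane [0.5879 0.1151 0.    ] depth [0.5776 0.1134 0.0661]
wrist lever_axis p0.83 [351.9 175.3] plane [0.5879 0.1144 0.05  ] depth [0.5845 0.1139 0.0688]
wrist lever_handle p0.70 [311.6  75.2] plane [0.4987 0.1193 0.087 ] depth [0.5011 0.1182 0.1105]
wrist plunger_top p0.95 [324.6 255.4] plane [0.638  0.0587 0.076 ] depth [0.6383 0.0586 0.0751]
wrist lens_centre p0.66 [453.4 285.2] plane [0.7085 0.1506 0.1   ] depth [0.7237 0.1544 0.0763]
wrist jar_centre p0.78 [202.8 248.1] plane [ 0.5868 -0.0587  0.029 ] depth [ 0.5818 -0.0446  0.0593]
wrist spool_centre p0.98 [531.8  76.6] plane [0.5878 0.3011 0.029 ] depth [0.5828 0.2847 0.0588]
wrist sample_centre p0.56 [430.5 268.4] plane [0.7251 0.1474 0.025 ] depth [0.694  0.1408 0.0813]
wrist sample_centre p0.49 [325.8 257.4] plane [0.659  0.0511 0.025 ] depth [0.6405 0.0588 0.0757]
```

View pics/w1.png

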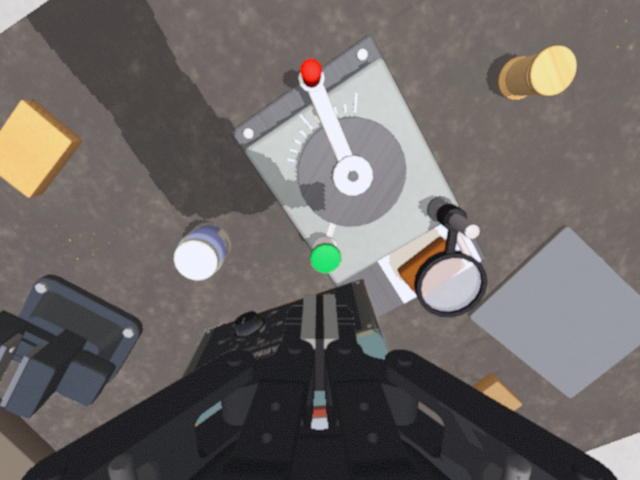

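The wrist picture puts the green plunger at (325,256), which gives (0.638, 0.059, 0.076). The handle is at (311,75), and the device behind sits below gripper-body height. Descending onto the plunger.

Request:
{"name": "arm_command", "arguments": {
  "motion": [
    [1.9,-0.5,-2,0,0],
    [1.9,-0.5,-3,0,0],
    [0,0,-3,0,0],
    [0,0,-3,0,0],
    [0,0,-1.5,0,0],
    [0,0,0,0,0]
  ]
}}

```text
time_s: 3.62
tcp_pos: [0.6433, 0.0532, 0.1164]
ee_rot: [[0.881, 0.028, 0.472], [-0.472, 0.008, 0.882], [0.021, -1.0, 0.02]]
force: [-0.7, -0.7, -0.6]
opening: -0.001
```

Run:
```python
from h import *
print(state()['tcp_pos'])
look("wrist",{k:N[k] for k in("plunger_top","lever_handle","lever_axis")})
look("top",{k:N[k] for k in("lever_handle",)})
```

```text
[0.64334297 0.05318558 0.11637762]
wrist plunger_top p0.97 [323.9 267.2] plane [0.6419 0.0587 0.076 ] depth [0.6422 0.0586 0.0754]
wrist lever_axis p0.78 [361.8 122.1] plane [0.5845 0.114  0.05  ] depth [0.583  0.1118 0.0692]
top lever_handle p0.72 [384.6 283.5] plane [0.5027 0.119  0.087 ] depth [0.5003 0.1211 0.1088]
```

Request:
{"name": "arm_command", "arguments": {
  "motion": [
    [-0.1,0.5,-1.2,0,0],
    [0,0,-1.2,0,0],
    [0,0,-1,0,0],
    [0,0,-0.6,0,0]
  ]
}}

```text
time_s: 4.25
tcp_pos: [0.651, 0.0596, 0.086]
ee_rot: [[0.881, 0.051, 0.47], [-0.471, 0.008, 0.882], [0.041, -0.999, 0.031]]
force: [-0.6, -0.1, 0.2]
opening: 0.005
```

Request:
{"name": "arm_command", "arguments": {
  "motion": [
    [-0.9,-0.1,-0.2,0,0],
    [-0.2,0,-0.8,0,0],
    [-0.1,0,-0.7,0,0]
  ]
}}

```text
time_s: 4.5
tcp_pos: [0.6398, 0.0587, 0.067]
ee_rot: [[0.881, 0.053, 0.469], [-0.47, 0.007, 0.882], [0.043, -0.999, 0.032]]
force: [-0.0, -0.4, 9.3]
opening: -0.001
```

Request:
{"name": "arm_command", "arguments": {
  "motion": [
    [0,0,-0.4,0,0],
    [0,0,-0.3,0,0],
    [0,0,-0.3,0,0]
  ]
}}

```text
time_s: 4.75
tcp_pos: [0.6401, 0.0587, 0.0661]
ee_rot: [[0.881, 0.054, 0.469], [-0.47, 0.007, 0.883], [0.045, -0.999, 0.031]]
force: [-8.8, -0.1, 18.0]
opening: -0.002
```

At the stop (18 N). Holding.

Request:
{"name": "arm_command", "arguments": {
  "motion": [
    [0,0,-0.3,0,0],
    [0,0,-0.3,0,0],
    [0,0,-0.3,0,0],
    [0,0,-0.3,0,0],
    [0,0,-0.3,0,0],
    [0,0,-0.3,0,0],
    [0,0,-0.3,0,0],
    [0,0,-0.3,0,0]
  ]
}}

```text
time_s: 5.42
tcp_pos: [0.6401, 0.0587, 0.0661]
ee_rot: [[0.882, 0.058, 0.468], [-0.469, 0.004, 0.883], [0.049, -0.998, 0.031]]
force: [-8.0, 0.2, 20.0]
opening: -0.0
```

Request:
{"name": "arm_command", "arguments": {
  "motion": [
    [0,0,-0.3,0,0],
    [0,0,-0.3,0,0],
    [0,0,-0.3,0,0],
    [0,0,-0.3,0,0],
    [0,0,-0.3,0,0],
    [0,0,-0.3,0,0],
    [0,0,-0.3,0,0],
    [0,0,-0.3,0,0]
  ]
}}

```text
time_s: 6.08
tcp_pos: [0.6402, 0.0588, 0.0661]
ee_rot: [[0.882, 0.062, 0.468], [-0.469, 0.002, 0.883], [0.054, -0.998, 0.031]]
force: [-10.2, -0.9, 20.9]
opening: -0.002
```

Run:
```python
from h import *
print(state()['tcp_pos'])
H={"lever_handle":.087,"lever_axis":.05}
look("top",H,"t2.png");look("scene",H,"s2.png")
a=cv2.imread("pics/t2.png")[150:310,310:470];b=cv2.imread("pics/s2.png")[150:310,300:460]
cv2.imwrite("pics/c2.png",cv2.resize(cv2.hconcat([a,b]),(800,400),interpolation=2))
```

```text
[0.64015087 0.05876375 0.06613594]
top lever_handle p0.71 [362.4 281.7] plane [0.506  0.1638 0.087 ] depth [0.5037 0.1651 0.1087]
top lever_axis p0.67 [380.6 246.1] plane [0.5855 0.123  0.05  ] depth [0.5831 0.1243 0.0644]
scene lever_handle p0.66 [383.9 240.9] plane [0.5078 0.1652 0.087 ] depth [0.5069 0.1664 0.088 ]
scene lever_axis p0.60 [369.5 226.8] plane [0.5936 0.1032 0.05  ] depth [0.5795 0.1204 0.0641]
```

View pics/c2.png

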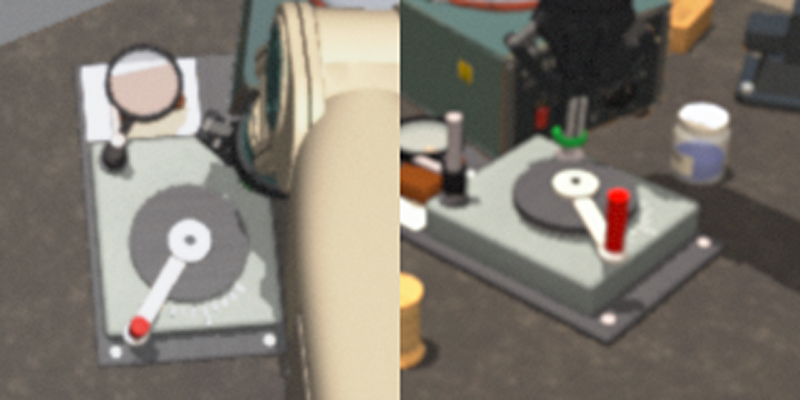

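The lever is at zero, with the red peg pointing to the lower left at (0.506, 0.164). Lifting off, then moving to the handle.

Request:
{"name": "arm_command", "arguments": {
  "motion": [
    [0,0,2,0,0],
    [0,0,3,0,0],
    [0,0,3,0,0],
    [-2,1.5,3,0,8],
    [-2.5,2,0.5,0,8],
    [-2.5,2,0,0,8],
    [-2.5,2,0,0,8],
    [-1.5,1.2,0,0,8]
  ]
}}

```text
time_s: 7.05
tcp_pos: [0.5328, 0.1457, 0.1837]
ee_rot: [[0.878, 0.07, 0.474], [-0.475, 0.003, 0.88], [0.06, -0.998, 0.036]]
force: [-0.2, 0.4, 0.2]
opening: 0.709
```

Request:
{"name": "arm_command", "arguments": {
  "motion": [
    [0,0,0,0,8],
    [0,0,0,0,8]
  ]
}}

```text
time_s: 7.22
tcp_pos: [0.5292, 0.148, 0.1825]
ee_rot: [[0.88, 0.068, 0.47], [-0.471, 0.003, 0.882], [0.058, -0.998, 0.035]]
force: [-0.3, -0.5, 0.3]
opening: 0.933
```

Run:
```python
from h import *
s=state();print(s['qpos'],s['tcp_pos'],s['ee_rot'],s['force'])
H={"lever_handle":.087,"lever_axis":.05,"plunger_top":.076}
look("wrist",H,"w2.png");look("top",H);look("scene",H)
```

```text
[  9.11543228   7.42645781 -18.11802453  60.56720041  -0.42546318
  37.21722111] [0.52916173 0.14803913 0.18249416] [[ 0.87999886  0.06813003  0.47006416]
 [-0.47136161  0.00341084  0.88193344]
 [ 0.05848284 -0.99767062  0.03511542]] [-0.28285545 -0.46117466  0.26915387]
wrist lever_handle p0.68 [314.  206.9] plane [0.5104 0.1587 0.087 ] depth [0.5043 0.1614 0.1099]
wrist lever_axis p0.97 [306.5 289. ] plane [0.5823 0.1134 0.05  ] depth [0.5741 0.1179 0.0665]
wrist plunger_top p0.94 [286.  383.7] plane [0.6442 0.0587 0.076 ] depth [0.6441 0.0587 0.076 ]
top lever_handle p0.51 [365.7 279.1] plane [0.5114 0.1571 0.087 ] depth [0.5089 0.1585 0.1087]
scene lever_handle p0.83 [386.5 240.3] plane [0.5058 0.1604 0.087 ] depth [0.5032 0.1639 0.0899]
scene lever_axis p0.63 [370.7 229.6] plane [0.5851 0.1093 0.05  ] depth [0.5721 0.1252 0.0631]
scene plunger_top p0.48 [368.5 197.1] plane [0.6465 0.0486 0.076 ] depth [0.6458 0.0495 0.0766]
```

View pics/w2.png

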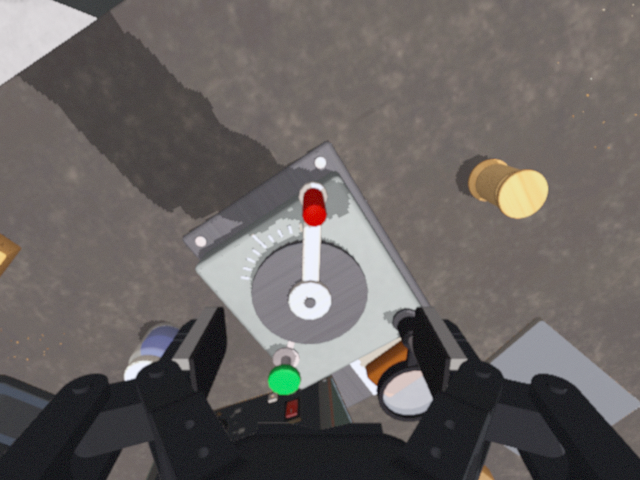

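Request:
{"name": "arm_command", "arguments": {
  "motion": [
    [-1,0.6,-1.5,0,8],
    [-1,0.6,-2,0,8],
    [0,0,-1.5,0,8],
    [0,0,-0.5,0,8],
    [0,0,0,0,8]
  ]
}}

```text
time_s: 8.23
tcp_pos: [0.5115, 0.1596, 0.1283]
ee_rot: [[0.878, 0.073, 0.473], [-0.474, 0.004, 0.88], [0.063, -0.997, 0.039]]
force: [0.3, -0.6, -0.7]
opening: 0.935
```

Run:
```python
from h import *
s=state();print(s['tcp_pos'])
H={"lever_handle":.087,"lever_axis":.05}
im,d,K,W=look("wrist",H)
p=im.astype(int);m=((p[...,0]>p[...,1]+90)&(p[...,0]>p[...,2]+90)).astype(np.uint8)
n,l,st,c=cv2.connectedComponentsWithStats(m)
for i in range(1,n):
    if st[i,4]>60:
        v,u=np.nonzero(l==i); P=(W[:3,:3]@(np.linalg.inv(K)@np.stack([u,v,np.ones(len(u))])*d[v,u])).T+W[:3,3]
        t=P[P[:,2]>.106]; print(st[i],"top pts",len(t),t.min(0) if len(t) else 0,t.max(0) if len(t) else 0,np.median(t,0) if len(t) else 0)
```

```text
[0.51153255 0.15960884 0.1282605 ]
wrist lever_handle p0.94 [312.6 270.7] plane [0.5111 0.1582 0.087 ] depth [0.5026 0.1624 0.1059]
wrist lever_axis p0.19 [407.3 424.4] plane [0.6944 0.1506 0.05  ] depth [0.7118 0.1475 0.0357]
[ 299  242   28   58 1350] top pts 670 [0.4303263  0.15162955 0.10600053] [0.51627894 0.19779499 0.26592795] [0.50756755 0.15954227 0.11006921]
```

Request:
{"name": "arm_command", "arguments": {
  "motion": [
    [-0.3,0,-1.6,0,8],
    [-0.2,0,-1.6,0,8],
    [-0.2,0,-1.5,0,8],
    [-0.2,0,-0.7,0,8],
    [0,0,0,0,8]
  ]
}}

```text
time_s: 8.8
tcp_pos: [0.5124, 0.1606, 0.0822]
ee_rot: [[0.876, 0.093, 0.473], [-0.476, 0.008, 0.88], [0.078, -0.996, 0.051]]
force: [-0.1, 0.7, 0.4]
opening: 0.939
```

Request:
{"name": "arm_command", "arguments": {
  "motion": [
    [-0.5,-0.1,-1.3,0,8],
    [-0.2,0,-0.2,0,8]
  ]
}}

```text
time_s: 8.97
tcp_pos: [0.5081, 0.1599, 0.0694]
ee_rot: [[0.876, 0.097, 0.473], [-0.476, 0.008, 0.879], [0.082, -0.995, 0.054]]
force: [-1.2, 1.0, -0.2]
opening: 0.938
```

Request:
{"name": "arm_command", "arguments": {
  "motion": [
    [0,0,0,0,0],
    [0,0,0,0,0],
    [0,0,0,0,0],
    [0,0,0,0,0],
    [0,0,0,0,0],
    [0,0,0,0,0]
  ],
  "force": 30
}}

```text
time_s: 9.47
tcp_pos: [0.5108, 0.1585, 0.0741]
ee_rot: [[0.875, 0.102, 0.474], [-0.477, 0.004, 0.879], [0.088, -0.995, 0.052]]
force: [-1.9, -1.9, -1.1]
opening: 0.181
```

Run:
```python
from h import *
s=state();print(s['qpos'],s['tcp_pos'],s['force'],s['opening'])
H={"lever_handle":.087}
look("top",H);look("scene",H,"s3.png")
cv2.imwrite("pics/c3.png",cv2.resize(cv2.imread("pics/s3.png")[150:310,300:460],(480,480),interpolation=2))
```

```text
[ 10.78950144  11.10382977 -28.62826031  44.46772073  -0.86494857
  39.19688119] [0.51084517 0.15853774 0.07410533] [-1.91120744 -1.86199466 -1.13770849] 0.18054284009324523
```

View pics/c3.png

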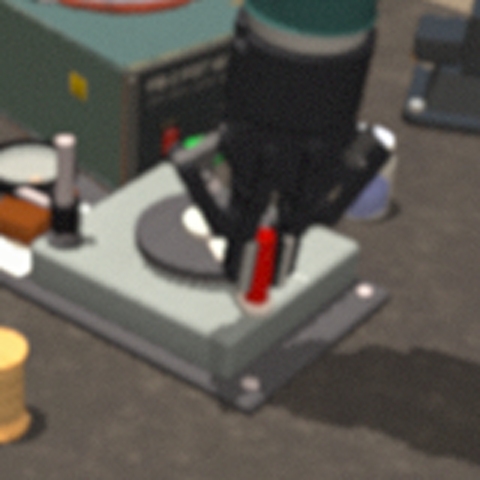

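Opening is 15.4 mm on the 16 mm peg, and the picture shows the fingers either side of it. Zero-reference grasp point is (0.509, 0.1585). Starting the swing.

Request:
{"name": "arm_command", "arguments": {
  "motion": [
    [-0.32,-0.57,0,4,0],
    [-0.27,-0.59,0,4,0],
    [-0.23,-0.61,0,4,0]
  ]
}}

```text
time_s: 9.92
tcp_pos: [0.5047, 0.1465, 0.074]
ee_rot: [[0.958, 0.101, 0.27], [-0.275, 0.04, 0.961], [0.086, -0.994, 0.067]]
force: [3.7, 4.2, -0.2]
opening: 0.187
```

```bash
cat > g.py <<'E'
from h import *
s=state();g=np.array(s['tcp_pos'])-.019*np.array(s['ee_rot'])[:,1]
z=np.array([0.51084517-.019*.102,0.15853774-.019*.004]); ch=np.linalg.norm(g[:2]-z)
zz=np.array(s['ee_rot'])[:,2]
print("t",s['time_s'],"grasp",np.round(g,4),"chord",round(ch,4),"theta",round(2*np.arcsin(ch/.176),3),"F",np.round(s['force'],1),"yaw",np.round(np.degrees(np.arctan2(zz[1],zz[0])),1),"op",s['opening'])
c=np.array([.5825,.114]);print("rad",np.linalg.norm(g[:2]-c),"ang",np.degrees(np.arctan2(g[1]-c[1],g[0]-c[0]))%360)
E
python3 g.py
```

```text
t 9.9167 grasp [0.5028 0.1457 0.0929] chord 0.0141 theta 0.161 F [ 3.7  4.2 -0.2] yaw 74.3 op 0.1871473481799435
rad 0.08579778839132714 ang 158.2969185638529
```

Request:
{"name": "arm_command", "arguments": {
  "motion": [
    [-0.22,-0.61,0,3,0],
    [-0.18,-0.62,0,3,0],
    [-0.14,-0.64,0,3,0],
    [-0.09,-0.64,0,3,0]
  ]
}}

```text
time_s: 10.25
tcp_pos: [0.5006, 0.1313, 0.0742]
ee_rot: [[0.995, 0.092, 0.043], [-0.051, 0.087, 0.995], [0.088, -0.992, 0.092]]
force: [-0.2, 8.0, -0.4]
opening: 0.182
```

```bash
python3 g.py
```

```text
t 10.25 grasp [0.4988 0.1296 0.093 ] chord 0.0306 theta 0.349 F [-0.2  8.  -0.4] yaw 87.5 op 0.18239158840311315
rad 0.08509919470321568 ang 169.43833268805594
```

Request:
{"name": "arm_command", "arguments": {
  "motion": [
    [-0.13,-0.85,0,2,0],
    [-0.04,-0.85,0,2,0]
  ]
}}

```text
time_s: 10.42
tcp_pos: [0.4992, 0.1193, 0.0745]
ee_rot: [[0.996, 0.087, -0.038], [0.029, 0.106, 0.994], [0.09, -0.991, 0.103]]
force: [-2.1, 15.5, -2.7]
opening: 0.187
```

```bash
python3 g.py
```

```text
t 10.4167 grasp [0.4975 0.1173 0.0933] chord 0.0428 theta 0.491 F [-2.1 15.5 -2.7] yaw 92.2 op 0.18715697285563204
rad 0.08505362286874558 ang 177.80973723275872
```

Request:
{"name": "arm_command", "arguments": {
  "motion": [
    [0,-0.8,0,2,0],
    [0.05,-0.8,0,2,0]
  ]
}}

```text
time_s: 10.58
tcp_pos: [0.4992, 0.1101, 0.0746]
ee_rot: [[0.989, 0.079, -0.122], [0.111, 0.128, 0.985], [0.094, -0.989, 0.118]]
force: [-4.9, 10.5, 1.6]
opening: 0.184
```

```bash
python3 g.py
```

```text
t 10.5833 grasp [0.4977 0.1077 0.0934] chord 0.052 theta 0.6 F [-4.9 10.5  1.6] yaw 97.1 op 0.18394977083513372
rad 0.08499472282607372 ang 184.25135585894938
```

Request:
{"name": "arm_command", "arguments": {
  "motion": [
    [0.1,-0.7,0,1,0],
    [0.1,-0.5,0,1,0]
  ]
}}

```text
time_s: 10.75
tcp_pos: [0.4996, 0.1047, 0.0746]
ee_rot: [[0.983, 0.072, -0.171], [0.16, 0.146, 0.976], [0.096, -0.987, 0.132]]
force: [-5.8, 15.1, 1.1]
opening: 0.179
```

```bash
python3 g.py
```

```text
t 10.75 grasp [0.4982 0.102  0.0934] chord 0.0575 theta 0.666 F [-5.8 15.1  1.1] yaw 100.0 op 0.17899954418320063
rad 0.08510530336438173 ang 188.12982361224493
```

Run:
```python
from h import *
im,*_=look("wrist",{});im2,*_=look("scene",{})
a=im[200:480,120:520,::-1];b=cv2.resize(im2[170:290,300:460,::-1],(400,280),interpolation=2)
cv2.imwrite("pics/c4.png",cv2.hconcat([a,b]))
```

```text
(no output)
```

View pics/c4.png

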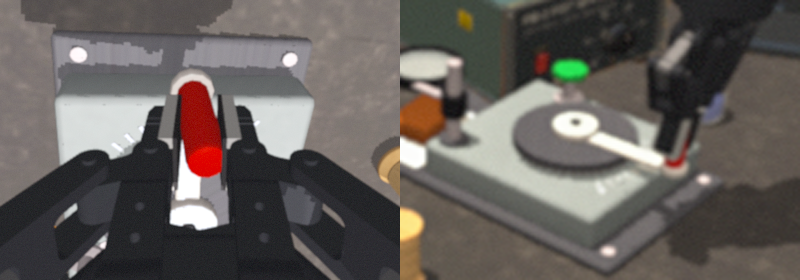

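```bash
python3 - <<'E'
from h import *
c=imaging.calibration("scene");K=np.array(c["K"]);W=np.linalg.inv(np.array(c["camera_from_world"]))
def pr(u,v,z,W=W,K=K):
    r=W[:3,:3]@np.linalg.inv(K)@[u,v,1];return (W[:3,3]+r*(z-W[2,3])/r[2])[:2]
hub=[pr(300+(576-400)*.4,150+181*.4,.07),pr(300+176*.4,170+123*120/280,.07)]
e0=pr(385.2,250.5,.06);e1=pr(300+275*.4,170+165*120/280,.06)
h=np.mean(hub,0);print(hub,e0,e1)
an=lambda p:np.degrees(np.arctan2(*(p-h)[::-1]))%360
print(an(e0),an(e1),"theta",np.radians(an(e1)-an(e0)),"chord th",2*np.arcsin(np.linalg.norm(e1-e0)/.176))
c=imaging.calibration("wrist");Kw=np.array(c["K"]);s=state();T=np.eye(4);T[:3,:3]=s["ee_rot"];T[:3,3]=s["tcp_pos"]
Ww=T@np.array(c["mount"]);print("wrist eye",pr(313,283,.062,Ww,Kw),"red top",pr(325,362,.11,Ww,Kw))
E
python3 g.py
```

```text
[array([0.58296074, 0.11435061]), array([0.58219108, 0.11522615])] [0.51030788 0.15542446] [0.49868579 0.09719921]
150.65109766337818 191.84162401307537 theta 0.7189103054316972 chord th 0.6882037351676011
wrist eye [0.49293267 0.1025478 ] red top [0.49787887 0.10214545]
t 10.85 grasp [0.4983 0.1019 0.0934] chord 0.0576 theta 0.667 F [-5.6 13.1  1.6] yaw 99.9 op 0.18713393417422503
rad 0.08509712433854967 ang 188.19374790422796
```

Request:
{"name": "arm_command", "arguments": {
  "motion": [
    [0.12,-0.6,0,0,0],
    [0.12,-0.5,0,0,0]
  ]
}}

```text
time_s: 11.02
tcp_pos: [0.5, 0.102, 0.0747]
ee_rot: [[0.98, 0.07, -0.186], [0.173, 0.162, 0.972], [0.098, -0.984, 0.146]]
force: [-5.3, 15.3, 2.2]
opening: 0.179
```

```bash
python3 g.py
```

```text
t 11.0167 grasp [0.4987 0.0989 0.0934] chord 0.0604 theta 0.7 F [-5.3 15.3  2.2] yaw 100.8 op 0.17886392275447582
rad 0.08513878979874358 ang 190.18523123374715
```

Request:
{"name": "arm_command", "arguments": {
  "motion": [
    [0.15,-0.8,0,0,0]
  ]
}}

```text
time_s: 11.1
tcp_pos: [0.5029, 0.098, 0.0762]
ee_rot: [[0.978, 0.074, -0.193], [0.179, 0.169, 0.969], [0.104, -0.983, 0.152]]
force: [-10.1, 12.9, 35.1]
opening: 0.188
```

```bash
python3 g.py
```

```text
t 11.1 grasp [0.5015 0.0947 0.0948] chord 0.0641 theta 0.746 F [-10.1  12.9  35.1] yaw 101.3 op 0.1881429340177016
rad 0.0832351066694421 ang 193.37777541178474
```

Request:
{"name": "arm_command", "arguments": {
  "motion": [
    [0,0,0,0,0]
  ]
}}

```text
time_s: 11.18
tcp_pos: [0.5044, 0.0977, 0.0781]
ee_rot: [[0.978, 0.077, -0.196], [0.182, 0.167, 0.969], [0.107, -0.983, 0.149]]
force: [-7.2, -4.8, 7.5]
opening: 0.188
```

```bash
python3 g.py
python3 - <<'E'
from h import *
im,*_=look("wrist",{});im2,*_=look("scene",{})
a=im[200:480,120:520,::-1];b=cv2.resize(im2[170:290,300:460,::-1],(400,280),interpolation=2)
cv2.imwrite("pics/c5.png",cv2.hconcat([a,b]))
E
```

```text
t 11.1833 grasp [0.5029 0.0945 0.0967] chord 0.0642 theta 0.747 F [-7.2 -4.8  7.5] yaw 101.5 op 0.18841490207944087
rad 0.08195030686525556 ang 193.74218907382001
```

View pics/c5.png

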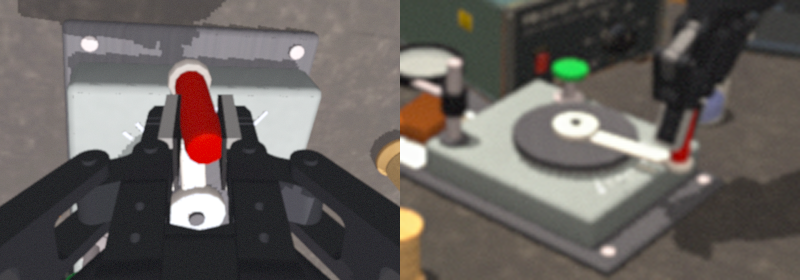

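Run:
```python
from h import *
s=state();c=imaging.calibration("wrist");K=np.array(c["K"]);T=np.eye(4);T[:3,:3]=s["ee_rot"];T[:3,3]=s["tcp_pos"];W=T@np.array(c["mount"])
def pr(u,v,z):
    r=W[:3,:3]@np.linalg.inv(K)@[u,v,1];return (W[:3,3]+r*(z-W[2,3])/r[2])[:2]
# foot screws (z=.012), hub hole, eye
A=pr(210,244,.012);B=pr(416,252,.012);h=pr(317,418,.07);e=pr(309,281,.063);t=pr(325,347,.11)
print(A,B,h,e,t)
an=lambda p:np.degrees(np.arctan2(p[1],p[0]))%360
sy=an(B-A)-90;print("stand yaw from screws",sy,"lever",an(e-h),an(t-h),"theta",np.radians(an(e-h)-145-sy),np.radians(an(t-h)-145-sy), np.linalg.norm(e-h),np.linalg.norm(t-h))
c=imaging.calibration("scene");K=np.array(c["K"]);W=np.linalg.inv(np.array(c["camera_from_world"]))
f=lambda x,y,z:pr(300+(x-400)*.4,170+y*120/280,z)
A=f(603,250,.012);B=f(704,180,.012);h=f(576,123,.07);e=f(681,163,.062);print(A,B,h,e)
sy=an(A-B)-90;print(sy,an(e-h),np.radians(an(e-h)-145-sy))
```

```text
[0.50884289 0.04163616] [0.49746339 0.17259508] [0.58285926 0.11355915] [0.49826209 0.09365601] [0.49835592 0.0937918 ]
stand yaw from screws 4.966166574102559 lever 193.23919231378875 193.16611143958255 theta 0.7552567764577787 0.7539812745826447 0.0869069393300364 0.08678457907460987
[0.50156784 0.17172016] [0.50831096 0.03839142] [0.58219108 0.11522615] [0.49567938 0.09416713]
2.895279335938099 193.6810815571876 0.7991129994277372
```

Request:
{"name": "arm_command", "arguments": {
  "motion": [
    [0,-0.5,0,0,0],
    [0,0,0,0,0]
  ]
}}

```text
time_s: 11.45
tcp_pos: [0.5061, 0.0938, 0.0794]
ee_rot: [[0.976, 0.081, -0.2], [0.184, 0.167, 0.969], [0.112, -0.983, 0.148]]
force: [-2.9, -1.2, 2.1]
opening: 0.185
```

```bash
python3 g.py
```

```text
t 11.45 grasp [0.5045 0.0906 0.0981] chord 0.068 theta 0.793 F [-2.9 -1.2  2.1] yaw 101.7 op 0.18515261537787198
rad 0.08141943238630756 ang 196.7020375580934
```

Request:
{"name": "arm_command", "arguments": {
  "motion": [
    [0,0,0,0,0],
    [0,0,0,0,0],
    [0,0,0,0,0]
  ]
}}

```text
time_s: 11.7
tcp_pos: [0.5086, 0.0934, 0.0815]
ee_rot: [[0.976, 0.086, -0.199], [0.183, 0.164, 0.969], [0.116, -0.983, 0.144]]
force: [-1.0, 0.2, 0.6]
opening: 0.182
```

```bash
python3 g.py
python3 - <<'E'
from h import *
im,*_=look("wrist",{});im2,*_=look("scene",N)
a=im[200:480,120:520,::-1];b=cv2.resize(im2[170:290,300:460,::-1],(400,280),interpolation=2)
cv2.imwrite("pics/c6.png",cv2.hconcat([a,b]))
E
```

```text
t 11.7 grasp [0.5069 0.0903 0.1001] chord 0.0682 theta 0.796 F [-1.   0.2  0.6] yaw 101.6 op 0.18228289137348327
rad 0.07919815825510475 ang 197.40201843853322
scene focus_stand p0.85 [367.4 248.8] plane [0.5908 0.1086 0.    ] depth [0.5529 0.1547 0.0417]
scene lever_axis p0.72 [368.9 229.2] plane [0.5885 0.1108 0.05  ] depth [0.5759 0.1261 0.0627]
scene lever_handle p0.79 [414.  228.1] plane [0.4967 0.0925 0.087 ] depth [0.4961 0.0932 0.0876]
scene plunger_top p0.70 [367.9 198.3] plane [0.6439 0.0534 0.076 ] depth [0.6448 0.0524 0.0752]
scene lens_centre p0.72 [309.4 196.5] plane [0.7026 0.1662 0.1   ] depth [0.7242 0.1467 0.084 ]
scene jar_centre p0.73 [419.3 207.5] plane [ 0.5912 -0.0629  0.029 ] depth [0.489  0.0959 0.1356]
scene spool_centre p0.89 [297.4 279.8] plane [0.5865 0.3029 0.029 ] depth [0.5748 0.3128 0.0413]
scene sample_centre p0.62 [312.1 216.8] plane [0.7322 0.1324 0.025 ] depth [0.7204 0.1432 0.0347]
```

View pics/c6.png

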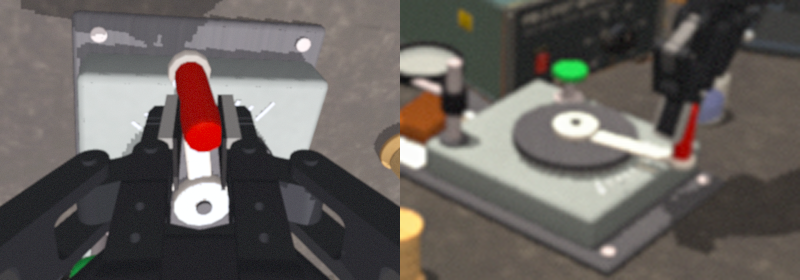

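Request:
{"name": "arm_command", "arguments": {
  "motion": [
    [0,0,0,0,3.6],
    [0,0,0,0,3.6],
    [0,0,0,0,3.6]
  ]
}}

```text
time_s: 12.45
tcp_pos: [0.5104, 0.0961, 0.0824]
ee_rot: [[0.975, 0.09, -0.203], [0.185, 0.173, 0.967], [0.122, -0.981, 0.152]]
force: [-0.5, -0.0, 0.6]
opening: 0.422
```

```bash
python3 g.py
cat > m.py <<'E'
from h import *
H={"lever_handle":.087,"lever_axis":.05}
for cam in ("wrist","scene","top"):
    im,d,K,W=look(cam,H)
    p=im.astype(int);m=((p[...,0]>p[...,1]+90)&(p[...,0]>p[...,2]+90)).astype(np.uint8)
    n,l,st,c=cv2.connectedComponentsWithStats(m)
    for i in range(1,n):
        if st[i,4]>40:
            v,u=np.nonzero(l==i); P=(W[:3,:3]@(np.linalg.inv(K)@np.stack([u,v,np.ones(len(u))])*d[v,u])).T+W[:3,3]
            P=P[(abs(P[:,0]-.5)<.05)&(abs(P[:,1]-.1)<.05)]
            t=P[P[:,2]>.106]
            if len(P)>20: print(st[i],len(t),"top med",np.median(t,0),"all med",np.median(P,0))
    cv2.imwrite("pics/m_%s.png"%cam,im[:,:,::-1])
E
python3 m.py
```

```text
t 12.45 grasp [0.5087 0.0928 0.101 ] chord 0.0656 theta 0.764 F [-0.5 -0.   0.6] yaw 101.8 op 0.4219246871541437
rad 0.07676228302709195 ang 196.0201293831313
wrist lever_handle p0.91 [313.  299.1] plane [0.5017 0.0912 0.087 ] depth [0.4934 0.0878 0.0996]
wrist lever_axis p0.72 [313.8 381.4] plane [0.5875 0.1144 0.05  ] depth [0.5701 0.1084 0.0668]
[ 294  257   49   89 2878] 1187 top med [0.49798283 0.09098499 0.11003303] all med [0.49474755 0.08956299 0.10157696]
scene lever_handle p0.82 [413.6 225.8] plane [0.502  0.0866 0.087 ] depth [0.496  0.0958 0.0938]
scene lever_axis p0.68 [366.7 228.8] plane [0.5925 0.1128 0.05  ] depth [0.5802 0.1276 0.0623]
[410 214   9  25 134] 29 top med [0.49545665 0.0934402  0.11049416] all med [0.49545665 0.095374   0.09134953]
top lever_handle p0.95 [396.3 283.3] plane [0.5032 0.0954 0.087 ] depth [0.4898 0.1097 0.2128]
top lever_axis p0.83 [383.1 245.8] plane [0.5862 0.1177 0.05  ] depth [0.5829 0.1195 0.0694]
```

Request:
{"name": "arm_command", "arguments": {
  "motion": [
    [-0.8,-0.1,-0.4,0,3.6],
    [-0.6,-0.1,-0.5,0,3.6]
  ]
}}

```text
time_s: 13.07
tcp_pos: [0.4975, 0.0934, 0.0739]
ee_rot: [[0.975, 0.093, -0.203], [0.185, 0.171, 0.968], [0.124, -0.981, 0.15]]
force: [-0.9, -0.5, -0.2]
opening: 0.422
```

```bash
python3 g.py; python3 m.py | head -3
```

```text
t 13.0667 grasp [0.4958 0.0901 0.0926] chord 0.0696 theta 0.813 F [-0.9 -0.5 -0.2] yaw 101.8 op 0.42173421279665113
rad 0.08994787549490506 ang 195.3885024542613
wrist lever_handle p0.73 [318.8 335.4] plane [0.5012 0.0924 0.087 ] depth [0.4929 0.0891 0.0972]
wrist lever_axis p0.90 [315.4 403.7] plane [0.5848 0.1135 0.05  ] depth [0.5688 0.1081 0.0639]
[ 297  290   50   99 3311] 1203 top med [0.49758987 0.09084767 0.11009576] all med [0.49438335 0.08957789 0.09968177]
```

Request:
{"name": "arm_command", "arguments": {
  "motion": [
    [0,0,0,0,0],
    [0,0,0,0,0],
    [0,0,0,0,0],
    [0,0,0,0,0]
  ],
  "force": 30
}}

```text
time_s: 13.85
tcp_pos: [0.499, 0.0934, 0.0748]
ee_rot: [[0.974, 0.094, -0.204], [0.186, 0.17, 0.968], [0.125, -0.981, 0.148]]
force: [-1.5, 1.4, -0.7]
opening: 0.215
```

```bash
python3 g.py
```

```text
t 13.85 grasp [0.4972 0.0901 0.0935] chord 0.0693 theta 0.81 F [-1.5  1.4 -0.7] yaw 101.9 op 0.2145754807846355
rad 0.08858077438881325 ang 195.63270323034945
```

Request:
{"name": "arm_command", "arguments": {
  "motion": [
    [0,0,0,0,0],
    [0,0,0,0,0],
    [0,0,0,0,0]
  ]
}}

```text
time_s: 14.1
tcp_pos: [0.499, 0.0933, 0.0748]
ee_rot: [[0.974, 0.094, -0.205], [0.187, 0.169, 0.968], [0.125, -0.981, 0.147]]
force: [-0.5, 1.4, 0.7]
opening: 0.214
```

```bash
python3 g.py; python3 m.py
python3 - <<'E'
from h import *
im=cv2.imread("pics/m_wrist.png");im2=cv2.imread("pics/m_scene.png")
cv2.imwrite("pics/c7.png",cv2.hconcat([im[200:480,120:520],cv2.resize(im2[170:290,280:440],(400,280),interpolation=2)]))
E
```

```text
t 14.1 grasp [0.4972 0.0901 0.0935] chord 0.0693 theta 0.81 F [-0.5  1.4  0.7] yaw 102.0 op 0.21369142632941193
rad 0.08855734524227526 ang 195.64369331702747
wrist lever_handle p0.95 [316.6 330.8] plane [0.501  0.0912 0.087 ] depth [0.4935 0.0882 0.0965]
wrist lever_axis p0.71 [316.7 404.6] plane [0.5882 0.1149 0.05  ] depth [0.5695 0.1087 0.066 ]
[ 299  286   46   98 3233] 1201 top med [0.49769335 0.09056345 0.11006052] all med [0.49446068 0.08927539 0.1002127 ]
scene lever_handle p0.77 [411.2 224.4] plane [0.5081 0.0858 0.087 ] depth [0.4926 0.1092 0.1042]
scene lever_axis p0.93 [371.2 228.1] plane [0.588  0.1044 0.05  ] depth [0.5732 0.1227 0.065 ]
top lever_handle p0.94 [397.9 284. ] plane [0.5018 0.0922 0.087 ] depth [0.4889 0.1064 0.2094]
top lever_axis p0.79 [382.3 246.9] plane [0.5838 0.1194 0.05  ] depth [0.5815 0.1207 0.0637]
```

View pics/c7.png

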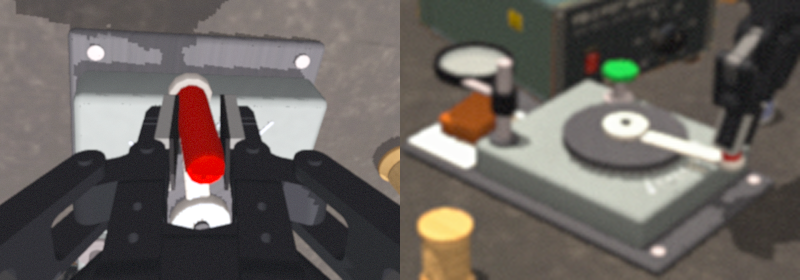

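```bash
python3 -c "
from h import *
print(manip.close_job())"; python3 g.py
```

```text
the job is handed in; nothing more can be done
None
the job is handed in; nothing more can be done
```

I zeroed the stand, swung the lever counter-clockwise to what I measure as its fifth click, and handed the job in still holding the handle. No verdict was reported.

- **Zeroing:** I pressed the plunger to its stop, reaching about 18–21 N with the top at 66 mm. I held it there about 1.3 s, and the cameras then showed the lever at zero. I then lifted the fingers off, and the lever stayed at zero.
- **Swing:** I gripped the red handle and swung it in small steps. At about five clicks the resistance dropped suddenly, from roughly 15 N to almost nothing.
- **Regrip:** The fingers slid a few millimetres along the handle near the last click, with a brief 35 N upward force on the tool. I opened them, let the lever rest, and gripped again centred on the handle.
- **Last checks:**
  - The lever was at about 0.81 rad by the wrist camera and arm position. Camera readings taken just as the click passed ranged from 0.755 to 0.80 rad.
  - The outside force was about 2 N or less, and the opening was 18 mm on the 16 mm handle. The gripper is tilted about 11°.
  - The plunger looked up, and the spool and sample looked undisturbed. The jar was largely hidden behind the arm in the last picture; its last reading was about where it started.

I did not pull the lever back to confirm that the pawl is holding it. The contact force between the fingers and the lever was never measured directly.

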